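# Stack the empty parts tote on the loaded one at the soldering bench

### The job

Stack the long empty parts tote squarely on top of the tote of the same size that holds components. These are stack-nest totes: the upper one must be turned so that its label end is over the end of the lower tote that has no label, or it will drop down inside onto the parts. Set it down rather than dropping it, leave the loaded tote standing where it is, leave the short tote alone, and let go.

Things in the scene. Friction and masses are not known exactly. Their poses are not given: they have to be found in the camera images.
- tote_mid (a point): Empty long tote, to be moved: open grey tote, 140 mm long (x) by 58 mm wide (y) over the rim, 56 mm high, about 0.13 kg. Point: its centre, 28 mm above its underside; z up, x along its length to the label end. The top 24 mm is a stiff upright rim band with flat parallel long sides 58 mm apart: grip across its middle from above. Underside 122 by 42 mm.
- tote_label (a point): Middle of the empty long tote's label end, where a sloping plate with a white paper label sticks out 14 mm beyond the rim: 70 mm from its centre along x, 28 mm above its underside. Just inside this end are two steps in the corners, flush with the rim; the other end has one, in the middle.
- base_mid (a point): Loaded long tote, same make and size, small parts on its floor, about 0.4 kg, loose. Point: its centre, 28 mm above its underside; x to its label end, z up. A tote set on it with x opposite rests on its steps and rim, 56 mm above the underside: centres 56 mm apart in height. With x the same way it drops in to about 24 mm.
- short_mid (a point): Bystander: a short empty tote of the same style, 96 mm long by 58 mm wide by 56 mm high. Point: its centre, 28 mm above its underside; x to its label end. To be left alone.
There are look-alikes about, which are no part of the job. What is shaped like the part that bears tote_mid but blue is not meant.

How it is judged:
At the end, for the whole second after the job is handed in: The empty long tote rests on the steps and rim of the loaded one: centres within 15 mm of each other seen from above and 52 to 60 mm apart in height, its label end over the loaded tote's other end, long axes parallel within 10 degrees, both level within about 3 degrees, at rest and released (horizontal distance between tote_mid and base_mid below 0.015 m and z of tote_mid in the frame of base_mid between 0.052 and 0.06 m and x of tote_label in the frame of base_mid below -0.05 m and angle between the x axis of tote_mid and the x axis of base_mid, either way round below 0.175 rad and angle between each of tote_mid, base_mid's own z axis and vertical below 0.06 rad and linear speed of tote below 0.02 m/s); the robot touches nothing.
It fails at once if the loaded tote is pushed more than 40 mm from where it stood (distance of base_mid from where it was at the start of the episode above 0.04 m).
It fails at once if the short tote is moved more than 30 mm (distance of short_mid from where it was at the start of the episode above 0.03 m).
It fails at once if the empty tote is dropped over the loaded one (falls free faster than 0.6 m/s, about 18 mm) (horizontal distance between tote_mid and base_mid below 0.1 m and contact force between the fingers and tote below 0.05 N and linear speed of tote above 0.6 m/s).
It also fails if it takes over 35 s, if anything falls off the work surface, if the arm or the gripper's body presses on something with over 40 N, if the wrist force passes 120 N, or if a joint passes its speed limit or range.

### The arm

A 6-joint arm with a two-finger parallel gripper is mounted at the origin on the work surface. World frame = base frame: x ahead of the robot, y to its left, z up, the work surface at z = 0. Lengths are in m, angles in rad, forces in N, time in s.
With the tool pointing down it reaches from about 0.325 to 0.925 m from the base axis. Payload 3.1 kg.
Tool frame: the origin (TCP) lies on the centre line of the jaws, within the pads' length; the fingertips stand 17 mm ahead of it and the grasp point (between the pads) lies 2 mm behind it (env.nose_length is the distance from the TCP to the fingertips, in m); z points along the fingers, y is the line along which they close (so a half turn about z gives the same grasp; the last joint's range is limited). The gripper opens to 85 mm and grips with 20 to 120 N. Pads are 22 mm wide; open, the fingers measure 114 mm over their backs; the gripper's body (76 mm by 85 mm) begins 54 mm behind the grasp point. The pads swing forward as they close: fully open they stand 13 mm farther back than shut.
Start: joints at [1.087, 0.217, 1.613, -0, 1.311, -0.112], TCP at [0.227, 0.582, 0.248] pointing down, gripper open.
Joint ranges: [-2.75, 2.75], [-0.78, 2.1], [0.31, 2.55], [-1.13, 4.27], [0.13, 2.63], [-2.58, 2.58]. Speed limits (rad/s): [2.79, 2.79, 3.14, 3.14, 3.14, 3.14].

### API

Orientations are given as a unit quaternion [w, x, y, z].
In Python, from rig import telemetry, viewer, order, env gives the robot as it stands.
- The arm moves only by the tool step_arm, never from a script. Its arguments are lists of equal length, an entry for each row: "claw": the finger opening in mm, from 0 to 85.4; "delta_pos": the shift along the tool's x, y, z in mm, a list of three; "rotation": the turn, a rotation vector about the tool's x, y, z in rad, a list of three. A call has 1 to 20 rows; each row shifts and turns the commanded pose from where the row before left it, along the tool's axes as they then stand; what a row does not reach is not made up. A row lasts 1/12 s, in which the tool goes at most 41.7 mm and 7.16 degrees, less where a joint would pass 70% of its speed; a pose out of reach is approached as far as the arm can. A call with a gripper value outside its range is refused whole. The fingers move at their own pace and stop on an object; "squeeze" is the grip in N (left out, the last holds). Time passes only in rows, so rows that do not move let the fingers close. It gives the time, the measured TCP pose, the force, the opening and the grip force at its end, in the units of the state.
- telemetry.get_state(): the state, without advancing time (a new reading comes with each control period).
- viewer.snapshot(name): name is "scene" or "top" or "wrist"; returns the picture (480x640x3 uint8, blue, green, red); there is no depth.
- viewer.camera_model(name): a dict with "K" (3x3 intrinsics, pixels), "origin" and "rotation" of the camera in the world. Camera axes: x right, y down, z forward; pixel columns grow to the right and rows downward; lengths in m; the calibration is good to about 2 mm. A picture is of the moment at which its call begins: read the wrist's pose just before it. camera_model takes no time and is no camera call; for the wrist camera it gives the pose at the moment of the call.
- order.close_job(): hands the job in; it is judged then, once.
The state is a dict: "time": time; "qpos": joint angles; "dq": joint speeds; "effort": joint torques, N m; "eef_pos": TCP position; "tcp_rot": TCP orientation; "contact_force": force on the tool from outside, world axes, zero at the start; "ft_torque": the same for the moment, N m; "finger_gap": opening from 0.0 (shut) to 1.0 (fully open); "grip_force": force on a finger pad.
Only numpy, scipy, OpenCV 4.12 (cv2) and the standard library are available. Lean on these libraries where they do the work, as an engineer would, in place of code of your own. Each camera call takes 0.05 s, during which the arm holds its last target. There are 200 camera calls.

## Working session

There is one attempt and no reset: what is moved stays moved. The work goes in short steps, Python scripts to look and compute and a tool call to move; the robot and the scene stay as the last step left them, time stands still between calls to the robot, and variables do not carry over. Pictures are saved under pics/ and viewed, at most 10 in all, crops included, and the job is handed in when it is done.

Besides the shell and the picture viewer there is one more tool, called as name(argument=value, ...) on one line, values as JSON. step_arm: Moves the arm, as the interface text tells. Its arguments: {"type":"object","properties":{"claw":{"type":"array","items":{"type":"number"}},"delta_pos":{"type":"array","items":{"type":"array","items":{"type":"number"}}},"rotation":{"type":"array","items":{"type":"array","items":{"type":"number"}}},"squeeze":{"type":"number"}},"required":["claw","delta_pos","rotation"]}

```bash
mkdir -p pics; python3 - <<'E'
from rig import telemetry, viewer, env
import cv2,numpy as np
a=viewer.snapshot("scene");b=viewer.snapshot("top")
cv2.imwrite("pics/scene.png",a);cv2.imwrite("pics/top.png",b)
for n in("scene","top","wrist"):
    m=viewer.camera_model(n);print(n,np.round(m["K"],1).tolist(),np.round(m["origin"],3),np.round(m["rotation"],3).tolist())
print(telemetry.get_state())
E
```

```text
scene [[463.9, 0.0, 321.5], [0.0, 463.9, 240.4], [0.0, 0.0, 1.0]] [ 0.968 -0.461  0.478] [-0.436, 0.806, 0.353, -0.189]
top [[485.0, 0.0, 321.4], [0.0, 485.0, 242.9], [0.0, 0.0, 1.0]] [0.329 0.013 0.767] [0.068, -0.686, 0.72, -0.075]
wrist [[389.6, 0.0, 313.5], [0.0, 389.6, 239.2], [0.0, 0.0, 1.0]] [0.163 0.606 0.373] [0.113, 0.818, 0.559, 0.076]
{'time': 0.1, 'qpos': array([ 1.08679746e+00,  2.17706562e-01,  1.61478353e+00,  2.45860072e-05,
        1.31130836e+00, -1.12208415e-01]), 'dq': array([-0.000977  , -0.00182659, -0.00240292, -0.00097444, -0.00069761,
       -0.00014243]), 'effort': array([-6.49178401e-04, -3.98078370e+01, -3.04970777e+01, -2.38668281e-04,
        4.17876901e-03,  1.61984082e-05]), 'eef_pos': array([0.22670175, 0.58168246, 0.24707639]), 'tcp_rot': array([-3.35284075e-04,  1.84829408e-01,  9.82770000e-01, -1.05076625e-03]), 'contact_force': array([-0.17406677,  0.57245145,  0.19922079]), 'ft_torque': array([ 0.00635105, -0.01098902, -0.03102247]), 'grip_force': 0.0, 'finger_gap': 1.0006711523828884}
```

View pics/scene.png

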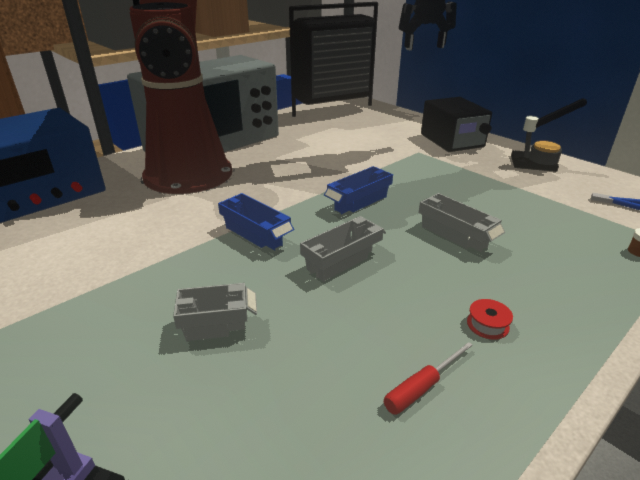

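View pics/top.png

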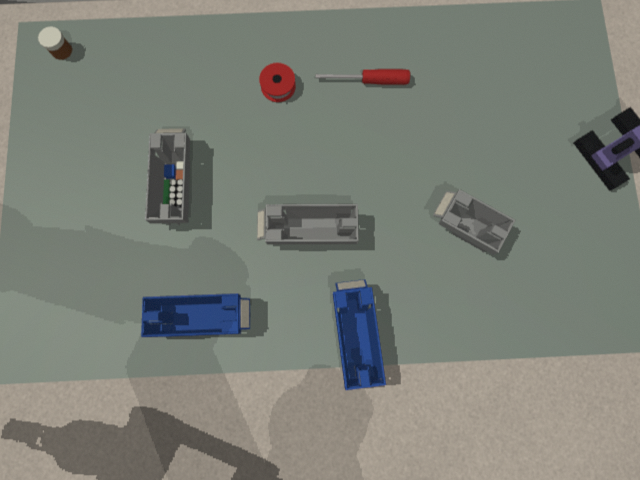

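Candidates for the empty long tote, in the top image:
- Grey long, empty, at (312,224), label to the left at (262,224). This is tote_mid.
- Grey long with parts at (168,176), label at the top at (171,130). This is base_mid.
- Grey short at (477,221). This is the bystander.
- Blue totes at (195,315) and (360,335). These are decoys.

I'll check the choice in one crop and measure coarsely.

```bash
cat > h.py <<'E'
import cv2,numpy as np
from scipy.spatial.transform import Rotation as R
from rig import telemetry, viewer
def cast(cam,px,z):
    K=np.array(cam["K"]);q=cam["rotation"];Rm=R.from_quat([q[1],q[2],q[3],q[0]]).as_matrix()
    px=np.atleast_2d(px).astype(float);d=np.c_[px,np.ones(len(px))]@np.linalg.inv(K).T@Rm.T
    o=np.array(cam["origin"]);return (o+d*((z-o[2])/d[:,2])[:,None])[:,:2]
def pose(corners):  # rim corners -> centre, lengths, angle of the long axis
    r=cv2.minAreaRect((np.array(corners)*1000).astype(np.float32));return r
def tcp():
    s=telemetry.get_state();q=s["tcp_rot"];return s["eef_pos"],R.from_quat([q[1],q[2],q[3],q[0]]).as_matrix()
E
python3 - <<'E'
from h import *
im=cv2.imread("pics/top.png");cv2.imwrite("pics/crop.png",cv2.resize(im[115:255,135:375],None,fx=3.3,fy=3.3,interpolation=cv2.INTER_CUBIC))
cam=viewer.camera_model("top")
for n,p in dict(mid=(312,224),midlab=(262,224),base=(168,176),baselab=(171,130),short=(477,221),blue1=(195,315),blue2=(360,335)).items():print(n,cast(cam,p,.056).round(3))
print(tcp()[1].round(3))
for c in [(262,224),(312,224)]:
  print(im[c[1],c[0]], im[206,310],im[150,250])
E
```

```text
mid [[0.504 0.016]]
midlab [[0.507 0.091]]
base [[0.59  0.233]]
baselab [[0.666 0.23 ]]
short [[ 0.496 -0.234]]
blue1 [[0.376 0.191]]
blue2 [[ 0.336 -0.046]]
[[-0.932  0.363 -0.001]
 [ 0.363  0.932 -0.002]
 [ 0.    -0.002 -1.   ]]
[150 168 173] [84 88 87] [119 131 120]
[128 131 131] [84 88 87] [119 131 120]
```

View pics/crop.png

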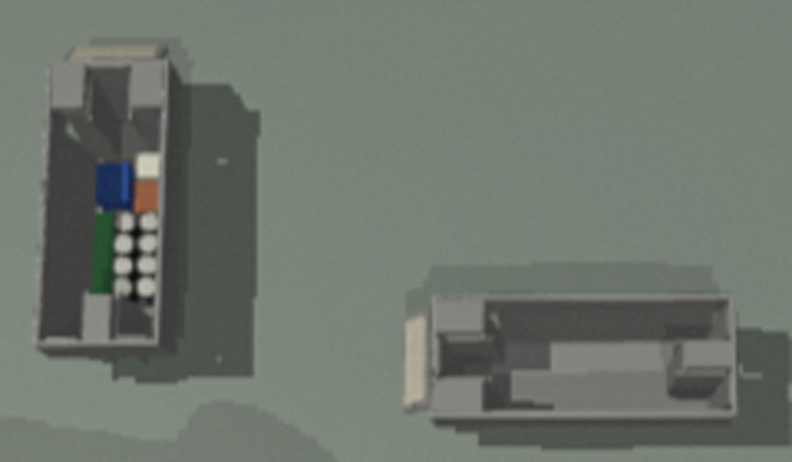

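The crop confirms it. The empty tote's rim spans (432..735, 296..416) with its label and two steps on the left. The loaded tote's rim is (40..168, 60..348) with its label at the top and a single step at the bottom. I'll work out both poses from these rim corners.

```bash
python3 - <<'E'
from h import *
cam=viewer.camera_model("top")
for n,c in dict(mid=[(432,296),(734,296),(736,416),(432,418)],base=[(51,62),(171,59),(160,349),(39,347)]).items():
    w=cast(cam,(np.array(c)+.5)/3.3-.5+[135,115],.056); print(n,w.round(3).tolist(),pose(w))
E
```

```text
mid [[0.538, 0.085], [0.531, -0.054], [0.475, -0.052], [0.48, 0.086]] ((505.86798095703125, 16.571701049804688), (139.19664001464844, 57.41538619995117), 87.26644134521484)
base [[0.662, 0.262], [0.661, 0.205], [0.519, 0.21], [0.522, 0.265]] ((590.425048828125, 235.89410400390625), (56.817867279052734, 141.9801483154297), 88.35386657714844)
```

step_arm(claw=[85,85,85,85,85,85,85,85,85,85], delta_pos=[[0,0,0],[0,0,0],[0,0,0],[0,0,0],[0,0,0],[0,0,0],[0,0,0],[0,0,0],[0,0,0],[0,0,0]], rotation=[[0,0,0.1246],[0,0,0.1246],[0,0,0.1246],[0,0,0.1246],[0,0,0.1246],[0,0,0.1246],[0,0,0.1246],[0,0,0.1246],[0,0,0.1246],[0,0,0.1246]])

```text
time: 0.93
eef_pos: [0.2268, 0.5819, 0.2475]
tcp_rot: [0.0, 0.726, 0.688, -0.001]
contact_force: [0.2, -0.5, 0.2]
finger_gap: 0.995
grip_force: 0.0
```

step_arm(claw=[85,85,85,85,85,85,85,85,85,85,85,85,85,85,85,85,85,85], delta_pos=[[-34.5,19.1,0],[-34.5,19.1,0],[-34.5,19.1,0],[-34.5,19.1,0],[-34.5,19.1,0],[-34.5,19.1,0],[-34.5,19.1,0],[-34.5,19.1,0],[-34.5,19.1,0],[-34.5,19.1,0],[-34.5,19.1,0],[-34.5,19.1,0],[-34.5,19.1,0],[-34.5,19.1,0],[-34.5,19.1,0],[-34.5,19.1,0],[0,0,0],[0,0,0]], rotation=[[0,0,0],[0,0,0],[0,0,0],[0,0,0],[0,0,0],[0,0,0],[0,0,0],[0,0,0],[0,0,0],[0,0,0],[0,0,0],[0,0,0],[0,0,0],[0,0,0],[0,0,0],[0,0,0],[0,0,0],[0,0,0]])

```text
time: 2.43
eef_pos: [0.5066, 0.0148, 0.2478]
tcp_rot: [-0.001, 0.725, 0.689, -0.0]
contact_force: [-0.4, 0.7, -0.3]
finger_gap: 0.993
grip_force: 0.0
```

```bash
python3 - <<'E'
from h import *
import pickle
p,M=tcp();cam=viewer.camera_model("wrist");im=viewer.snapshot("wrist");cv2.imwrite("pics/w1.png",im)
pickle.dump(cam,open("w1.pkl","wb"))
print(telemetry.get_state()["time"],p.round(4),M.round(4).tolist())
E
```

```text
2.4833 [0.5066 0.0148 0.2478] [[0.0511, 0.9987, -0.0013], [0.9987, -0.0511, 0.0004], [0.0003, -0.0013, -1.0]]
```

View pics/w1.png

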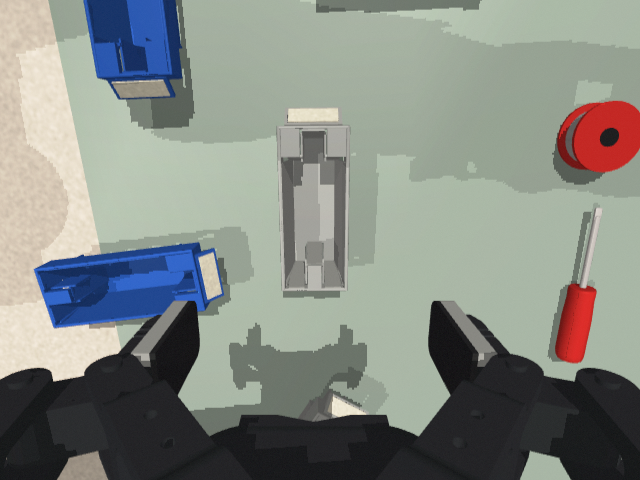

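The wrist view shows the empty tote with its label at (313,115). Its rim corners are about (278,126), (350,126), (346,291) and (282,291).

```bash
python3 - <<'E'
from h import *
import pickle
cam=pickle.load(open("w1.pkl","rb"))
w=cast(cam,[(278,126),(350,126),(346,291),(282,291)],.056);print(w.round(4).tolist(),pose(w))
print(w.mean(0)); p,M=tcp(); print(np.round(M.T@np.r_[w.mean(0)-p[:2],.042-p[2]]*1000,1))
E
```

```text
[[0.4826, 0.0868], [0.539, 0.0839], [0.5319, -0.0555], [0.4756, -0.0526]] ((507.2772521972656, 15.643592834472656), (139.52752685546875, 56.440162658691406), 87.08771514892578)
[0.50729435 0.01564154]
[ -0.5   1.7 205.6]
```

step_arm(claw=[85,85,85,85,85,85,85,85,85,50,50,50,50,50,50,50,50], delta_pos=[[0,1,35],[0,0,35],[0,0,35],[0,0,35],[0,0,30],[0,0,20],[0,0,10],[0,0,5],[0,0,0],[0,0,0],[0,0,0],[0,0,0],[0,0,0],[0,0,0],[0,0,0],[0,0,0],[0,0,0]], rotation=[[0,0,0],[0,0,0],[0,0,0],[0,0,0],[0,0,0],[0,0,0],[0,0,0],[0,0,0],[0,0,0],[0,0,0],[0,0,0],[0,0,0],[0,0,0],[0,0,0],[0,0,0],[0,0,0],[0,0,0]], squeeze=40)

```text
time: 3.9
eef_pos: [0.5092, 0.0165, 0.0453]
tcp_rot: [0.001, 0.724, 0.69, 0.001]
contact_force: [0.1, 0.2, 6.0]
finger_gap: 0.67
grip_force: 45.1
```

step_arm(claw=[50,50,50,50,50,50,50,50], delta_pos=[[0,0,-5],[0,0,-10],[0,0,-20],[0,0,-25],[0,0,-25],[0,0,-25],[0,0,-15],[0,0,0]], rotation=[[0,0,0],[0,0,0],[0,0,0],[0,0,0],[0,0,0],[0,0,0],[0,0,0],[0,0,0]])

```text
time: 4.57
eef_pos: [0.5104, 0.0161, 0.1732]
tcp_rot: [0.004, 0.724, 0.69, 0.003]
contact_force: [0.3, -0.1, -0.9]
finger_gap: 0.676
grip_force: 44.3
```

step_arm(claw=[50,50,50,50,50,50,50,50,50,50,50,50,50,50,50], delta_pos=[[0,0,0],[0,0,0],[0,0,0],[0,0,0],[0,0,0],[0,0,0],[0,0,0],[0,0,0],[0,0,0],[0,0,0],[0,0,0],[0,0,0],[0,0,0],[0,0,0],[0,0,0]], rotation=[[0,0,-0.08],[0,0,-0.12],[0,0,-0.12],[0,0,-0.12],[0,0,-0.12],[0,0,-0.12],[0,0,-0.12],[0,0,-0.12],[0,0,-0.12],[0,0,-0.12],[0,0,-0.12],[0,0,-0.12],[0,0,-0.12],[0,0,-0.072],[0,0,0]])

```text
time: 5.82
eef_pos: [0.5062, 0.0166, 0.1669]
tcp_rot: [-0.001, 0.012, 1.0, 0.0]
contact_force: [0.6, -0.1, -2.1]
finger_gap: 0.675
grip_force: 44.2
```

```bash
python3 - <<'E'
from h import *
import pickle
p,M=tcp();cam=viewer.camera_model("wrist");im=viewer.snapshot("wrist");cv2.imwrite("pics/w2.png",im)
pickle.dump(cam,open("w2.pkl","wb"))
s=telemetry.get_state();print(s["time"],s["finger_gap"],p.round(4),M.round(4).tolist())
E
```

```text
5.8667 0.6706372400938543 [0.5062 0.0166 0.1669] [[-0.9997, 0.0248, -0.0026], [0.0248, 0.9997, 0.0002], [0.0026, 0.0002, -1.0]]
```

View pics/w2.png

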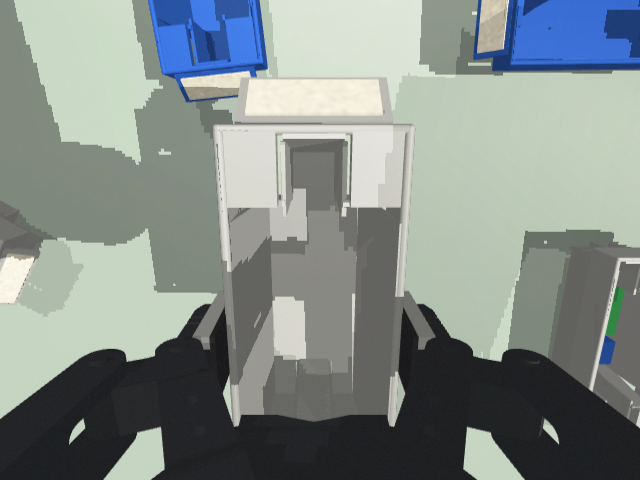

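The tote is held square. Its label end at (314,100) points along tool +x, and the rim edge runs (215,126) to (413,126). The loaded tote is just visible at the right edge, still standing.

```bash
python3 - <<'E'
from h import *
import pickle
cam=pickle.load(open("w2.pkl","rb"));p,M=tcp()
w=cast(cam,[(215,126),(413,126)],p[2]+.0107);print(w.round(4).tolist(),np.linalg.norm(w[1]-w[0]))
c=w.mean(0)-.07*M[:2,0];print("centre",c,"off",c-p[:2])
print(np.round(M.T@np.r_[np.array([.5904,.2359])-c,0]*1000,1))
E
```

```text
[[0.4363, -0.0105], [0.4376, 0.0458]] 0.05637686858761263
centre [0.50691827 0.01570295] off [ 0.00059804 -0.00085335]
[-7.740e+01  2.224e+02 -1.000e-01]
```

step_arm(claw=[50,50,50,50,50,50], delta_pos=[[-10,15,0],[-20,30,0],[-20,30,0],[-17,25,0],[-10.4,12.4,0],[0,0,0]], rotation=[[0,0,0],[0,0,0],[0,0,0],[0,0,0],[0,0,0],[0,0,0]])

```text
time: 6.37
eef_pos: [0.5893, 0.1295, 0.1679]
tcp_rot: [0.001, 0.013, 1.0, 0.001]
contact_force: [0.3, 0.3, -2.1]
finger_gap: 0.671
grip_force: 44.1
```

```bash
python3 - <<'E'
from h import *
import pickle
p,M=tcp();cam=viewer.camera_model("wrist");im=viewer.snapshot("wrist");cv2.imwrite("pics/w3.png",im)
pickle.dump(cam,open("w3.pkl","wb"))
s=telemetry.get_state();print(s["time"],s["finger_gap"],p.round(4),M.round(4).tolist())
E
```

```text
6.4167 0.6695038261284536 [0.5893 0.1295 0.1679] [[-0.9997, 0.0251, 0.0014], [0.0251, 0.9997, 0.0012], [-0.0014, 0.0012, -1.0]]
```

View pics/w3.png

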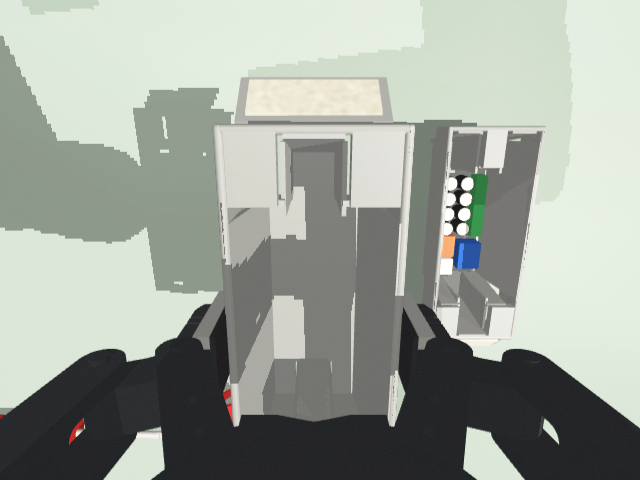

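The loaded tote's rim corners here are about (450,127), (545,127), (514,338) and (437,337). Its single step at (495,147) lies at the same end as the held tote's label, so the orientation is right.

```bash
python3 - <<'E'
from h import *
import pickle
cam=pickle.load(open("w3.pkl","rb"));p,M=tcp()
w=cast(cam,[(450,127),(545,127),(514,338),(437,337)],.056);print(w.round(4).tolist(),pose(w),w.mean(0))
c=cast(cam,[(215,126),(413,126)],p[2]+.0107).mean(0)-.07*M[:2,0];print("centre",c)
for b in (w.mean(0),[.5904,.2359]): print(np.round(M.T@np.r_[b-c,0]*1000,1))
E
```

```text
[[0.5217, 0.2108], [0.5231, 0.2666], [0.6619, 0.2644], [0.6598, 0.2117]] ((591.83544921875, 237.6089324951172), (55.84051513671875, 139.34024047851562), 89.09609985351562) [0.59165265 0.23837136]
centre [0.58997642 0.12886206]
[  1.1 109.5  -0. ]
[  2.3 107.   -0. ]
```

step_arm(claw=[50,50,50,50,50,50,50,50,50,50], delta_pos=[[0.5,15,0],[0.5,30,0],[0.5,30,0],[0,22,0],[0,11.5,0],[0,0,10],[0,0,20],[0,0,15],[0,0,9],[0,0,0]], rotation=[[0,0,0],[0,0,0],[0,0,0],[0,0,0],[0,0,0],[0,0,0],[0,0,0],[0,0,0],[0,0,0],[0,0,0]])

```text
time: 7.25
eef_pos: [0.5862, 0.2332, 0.1104]
tcp_rot: [-0.003, 0.014, 1.0, -0.001]
contact_force: [-0.3, -0.6, -1.2]
finger_gap: 0.669
grip_force: 44.2
```

```bash
python3 - <<'E'
from h import *
im=viewer.snapshot("scene");cv2.imwrite("pics/s2.png",cv2.resize(im[150:330,270:540],None,fx=2.9,fy=2.9,interpolation=cv2.INTER_CUBIC))
p,M=tcp();s=telemetry.get_state();print(s["time"],p.round(4),M.round(4).tolist(),s["contact_force"])
E
```

```text
7.3 [0.5874 0.2337 0.1121] [[-0.9996, 0.0273, -0.0043], [0.0273, 0.9996, -0.0016], [0.0042, -0.0017, -1.0]] [-0.77785123 -0.62542928 -1.44086138]
```

View pics/s2.png

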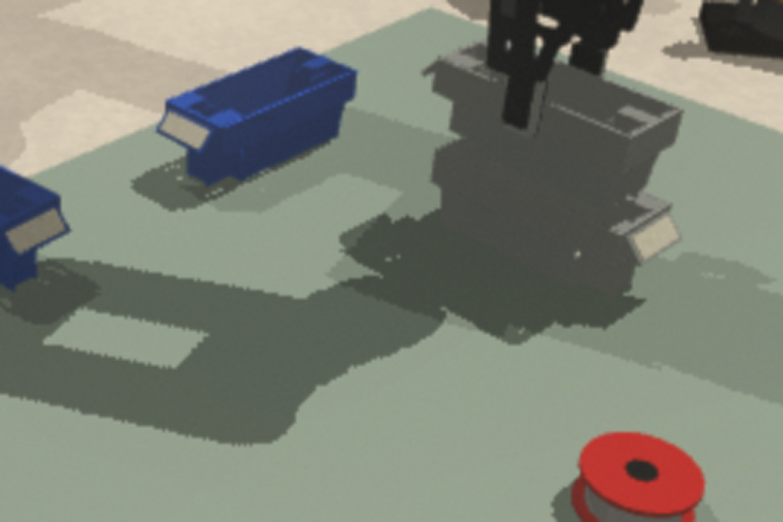

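The held tote hovers squarely about 10 mm above the loaded one. The labels are at opposite ends, with the lower one at (655,238). I'll let it settle, then come down gently.

step_arm(claw=[50,50,50,50,50], delta_pos=[[0,0,0],[0,0,0],[0,0,0],[0,0,2],[0,0,0]], rotation=[[0,0,0],[0,0,0],[0,0,0],[0,0,0],[0,0,0]])

```text
time: 7.72
eef_pos: [0.5892, 0.2354, 0.1128]
tcp_rot: [0.0, 0.013, 1.0, 0.0]
contact_force: [0.6, 0.3, -2.0]
finger_gap: 0.667
grip_force: 44.2
```

step_arm(claw=[50,50,50,50,50,50,50], delta_pos=[[-1,1.5,2],[0,0,3],[0,0,2],[0,0,2],[0,0,1],[0,0,0],[0,0,0]], rotation=[[0,0,0],[0,0,0],[0,0,0],[0,0,0],[0,0,0],[0,0,0],[0,0,0]])

```text
time: 8.3
eef_pos: [0.5899, 0.2368, 0.1021]
tcp_rot: [-0.0, 0.013, 1.0, -0.0]
contact_force: [0.2, -0.4, -0.4]
finger_gap: 0.673
grip_force: 44.3
```

step_arm(claw=[50,50,50,50], delta_pos=[[0,0,0.5],[0,0,0.5],[0,0,0],[0,0,0]], rotation=[[0,0,0],[0,0,0],[0,0,0],[0,0,0]])

```text
time: 8.63
eef_pos: [0.5901, 0.2369, 0.1014]
tcp_rot: [0.0, 0.013, 1.0, 0.0]
contact_force: [0.1, -0.8, -1.7]
finger_gap: 0.673
grip_force: 44.3
```

step_arm(claw=[50,50,50,50,50], delta_pos=[[0,0,0.7],[0,0,0.7],[0,0,0.6],[0,0,0],[0,0,0]], rotation=[[0,0,0],[0,0,0],[0,0,0],[0,0,0],[0,0,0]])

```text
time: 9.05
eef_pos: [0.5902, 0.2369, 0.1014]
tcp_rot: [-0.0, 0.013, 1.0, -0.0]
contact_force: [-4.0, -1.2, 8.1]
finger_gap: 0.673
grip_force: 45.3
```

It touched at the expected height, with 8 N upward force. I'll release and retreat.

step_arm(claw=[60,62,66,72,78,85,85,85,85,85,85,85,85,85,85], delta_pos=[[0,0,0],[0,0,0],[0,0,0],[0,0,0],[0,0,0],[0,0,0],[0,0,0],[0,0,0],[0,0,-5],[0,0,-10],[0,0,-20],[0,0,-30],[0,0,-35],[0,0,-30],[0,0,0]], rotation=[[0,0,0],[0,0,0],[0,0,0],[0,0,0],[0,0,0],[0,0,0],[0,0,0],[0,0,0],[0,0,0],[0,0,0],[0,0,0],[0,0,0],[0,0,0],[0,0,0],[0,0,0]])

```text
time: 10.3
eef_pos: [0.5948, 0.2383, 0.2399]
tcp_rot: [0.008, 0.013, 1.0, 0.002]
contact_force: [0.5, 0.4, 1.2]
finger_gap: 0.999
grip_force: 0.0
```

```bash
python3 - <<'E'
from h import *
im=viewer.snapshot("scene")[150:330,330:540];w=viewer.snapshot("wrist")
cv2.imwrite("pics/end.png",np.hstack([cv2.resize(im,(400,343)),cv2.resize(w,(400,343))]))
print(telemetry.get_state()["time"])
E
```

```text
10.4
```

View pics/end.png

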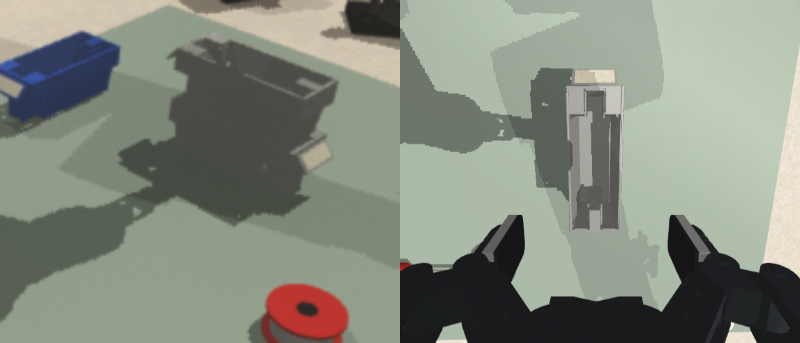

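The empty tote stands level and square on the loaded one at (255,75) in the left view. The labels are at opposite ends, it has not nested, and the gripper is clear. I'm handing the job in.

```bash
python3 -c "
from rig import order;print(order.close_job())"
```

```text
the job is handed in; nothing more can be done
None
```

The empty long tote is stacked squarely on the loaded one with its label over the lower tote's unlabelled end, released, and handed in at about 10.4 s; the hand-in returned no verdict.

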